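# Slide the red-capped tube home in the label-reading cradle

## Robot

A 6-joint arm with a two-finger parallel gripper is mounted at the origin on a cart in front of the work surface, level with it; the furniture and walls round the work are solid. World frame = base frame: x ahead of the robot, y to its left, z up, the work surface at z = 0. Lengths are in m, angles in degrees, forces in N, time in s.
With the tool pointing down it reaches from about 0.3 to 0.75 m from the base axis. Payload 8.5 kg.
Tool frame: the origin (TCP) lies midway between the tips of the shut fingers; the grasp point (between the pads) lies env.tcp_to_grasp behind it (env.tcp_to_grasp is the distance from the TCP to the grasp point, in m); z points along the fingers, y is the line along which they close (so a half turn about z gives the same grasp; the last joint's range is limited). The gripper opens to 85 mm and grips with 20 to 120 N. Pads are 22 mm wide; open, the fingers measure 114 mm over their backs; the gripper's body (76 mm by 85 mm) begins 54 mm behind the grasp point. The pads swing forward as they close: fully open they stand 13 mm farther back than shut.
Start: joints at [-87.164, 21.807, 74.336, -0, 83.858, -12.336], TCP at [0.144, -0.531, 0.205] pointing down, gripper open.
Joint ranges: [-178.18, 178.18], [-50.72, 133.34], [12.68, 142.11], [-81.47, 261.47], [9.98, 163.14], [-165.26, 165.26]. Speed limits (degrees/s): [136.94, 136.94, 180, 180, 180, 180].

## Interface

Orientations are given as a 3x3 rotation matrix whose columns are the frame's x, y, z axes.
In Python, from rig import observe, optics, job, env gives the robot as it stands. The module is installed in compiled form; this text tells all that it offers.
- The arm moves only by the shell command python3 -m jog 'ROWS' [FORCE]. ROWS is JSON, a list of rows, each a list of 7 numbers: the turn, a rotation vector about the tool's x, y, z in rad, then the shift along the tool's x, y, z in m, then the opening in per cent of the stroke, from 0 (shut) to 100 (fully open). A call has 1 to 10 rows; each row shifts and turns the commanded pose from where the row before left it, along the tool's axes as they then stand; what a row does not reach is not made up. A row lasts 1/8 s, in which the tool goes at most 62.5 mm and 10.7 degrees, less where a joint would pass 70% of its speed; a pose out of reach is approached as far as the arm can. A call is refused whole if a number of a shift passes 0.0625 or a number of a turn 0.188, either way. A call with a gripper value outside its range is refused whole. The fingers move at their own pace and stop on an object; FORCE is the grip in N (left out, the last holds). Time passes only in rows, so rows that do not move let the fingers close. It gives the time, the measured TCP pose, the force, the opening and the grip force at its end, in the units of the state.
- observe(): the state, without advancing time (a new reading comes with each control period).
- optics.get_image(name): name is "scene" or "top" or "wrist"; returns a dict with "pixels" (480x640x3 uint8, red, green, blue), "mtx" (3x3 intrinsics, pixels), "rvec" (rotation vector, rad) and "tvec" (3), from world to camera coordinates, as OpenCV has them. Camera axes: x right, y down, z forward; pixel columns grow to the right and rows downward; lengths in m; the calibration is good to about 2 mm. A picture is of the moment at which its call begins. There is no depth.
- job.close_job(): hands the job in; it is judged then, once.
The state is a dict: "time_s": time; "q": joint angles; "qvel": joint speeds; "joint_efforts": joint torques, N m; "position": TCP position; "tool_rot": TCP orientation; "ft_force": force on the tool from outside, world axes, zero at the start; "wrist_torque": the same for the moment, N m; "grip_width": finger opening in m; "gripper_force": force on a finger pad.
Only numpy, scipy, OpenCV 4.12 (cv2) and the standard library are available. Lean on these libraries where they do the work, as an engineer would, in place of code of your own. Each camera call takes 0.05 s, during which the arm holds its last target. There are 200 camera calls.

## Task

Two capped sample tubes lie in the two V-grooves of the metal cradle. Push the red-capped tube along its groove, bottom end first, until its bottom end touches the end stop, and leave it lying there; leave the purple-capped tube where it is.

Things in the scene. Friction and masses are not known exactly. Their poses are not given: they have to be found in the camera images.
- red_tube: White tube, red screw cap, lying in one of the two grooves, free to slide. 109 mm long, body 29 mm across, cap 34 mm across and 19 mm long, about 55 g. Origin: centre of its bottom end, 40 to 80 mm short of the stop at the start. z axis: along the tube from bottom end to cap (flat cap end at z = 109 mm). As it lies its axis is 34 (bottom) to 38 mm (cap) and the cap's top 55 mm above the worktop.
- purple_tube: The same kind of tube with a purple screw cap, 116 mm long, lying in the other groove; to be left alone. Origin and axes as for the red tube.
- cradle: Fixed cradle: grey plate 220 x 150 x 8 mm, two parallel 90 degree V-grooves, each closed by an upright dark steel end stop 48 mm wide, 66 mm high, and open at the other end. Origin: centre of underside, on the worktop; x along the grooves to the stops, z up. Grooves: centre lines y = +44 and -44 mm, x = -108 to 100 mm (stop face); V bottom 14 mm, V top edges 33 mm above the worktop.
- stop_left (a point): Centre of the inner face of the end stop of the groove at y = +44 mm of the cradle, 34 mm above the worktop.
- stop_right (a point): The same point on the end stop of the groove at y = -44 mm of the cradle.
Mind the look-alikes: they are no part of the job. What is shaped like the red_tube but yellow is not meant.

How it is judged (in metres and radians):
At the end, for the whole second after the job is handed in: The red-capped tube lies at rest in its groove, along it to within 10 degrees, the centre of its bottom end within 10 mm of the centre of the stop face seen from above and less than 45 mm above the worktop; the purple-capped tube has moved less than 15 mm ((horizontal distance between red_tube and stop_left below 0.01 m or horizontal distance between red_tube and stop_right below 0.01 m) and angle between the z axis of red_tube and the x axis of cradle, either way round below 0.17 rad and height (world z) of red_tube below 0.045 m and linear speed of red_tube below 0.02 m/s and distance of purple_tube from where it was at the start of the episode below 0.015 m); the robot touches nothing.
It fails at once if the purple-capped tube is moved by more than 15 mm (distance of purple_tube from where it was at the start of the episode above 0.015 m).
It also fails if it takes over 32 s, if anything falls off the work surface, if the arm or the gripper's body presses on something with over 40 N, if the wrist force passes 120 N, or if a joint passes its speed limit or range.

## Working session

There is one attempt and no reset: what is moved stays moved. The work goes in short steps, Python scripts to look and compute and a shell command to move; the robot and the scene stay as the last step left them, time stands still between calls to the robot, and variables do not carry over. Pictures are saved under pics/ and viewed, at most 10 in all, crops included, and the job is handed in when it is done.

```bash
mkdir -p pics; cat > h.py <<'E'
import numpy as np, cv2
from rig import observe, optics, job, env
def get(name,fn):
    d=optics.get_image(name); cv2.imwrite('pics/'+fn,d['pixels'][:,:,::-1]); 
    np.savez('pics/'+fn+'.npz',**{k:np.array(d[k]) for k in('mtx','rvec','tvec')}); return d
def back(d,uv,z):
    R=cv2.Rodrigues(np.array(d['rvec'],float))[0]; t=np.array(d['tvec'],float).ravel()
    r=R.T@np.linalg.inv(d['mtx'])@np.array([uv[0],uv[1],1.]); c=-R.T@t
    return c+r*(z-c[2])/r[2]
E
python3 - <<'E'
from h import *
get('top','top1.png');get('scene','sc1.png')
s=observe();print(s['time_s'],s['position'],s['tool_rot'],env.tcp_to_grasp,s['grip_width'])
E
```

```text
0.1 [ 0.14391087 -0.53054276  0.20414783] [[ 9.65143796e-01  2.61720168e-01 -8.63967911e-05]
 [ 2.61720043e-01 -9.65142887e-01  1.35148225e-03]
 [ 2.70324912e-04 -1.32698648e-03 -9.99999083e-01]] 0.0187 0.08548868321456295
```

View pics/top1.png

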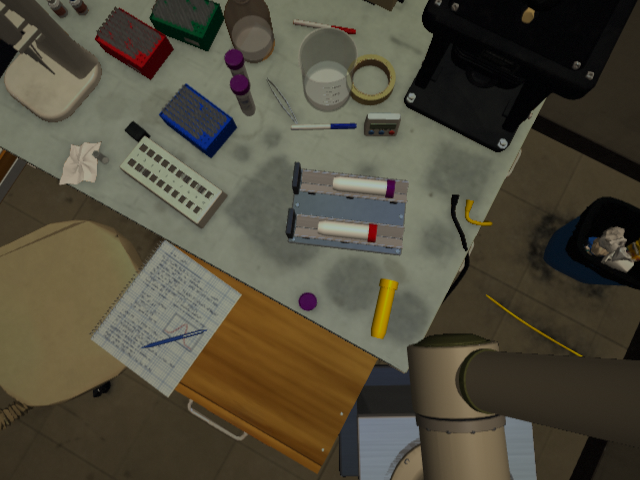

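View pics/sc1.png

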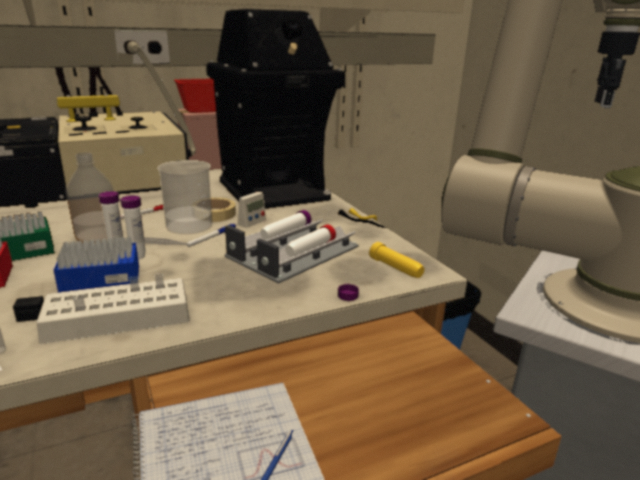

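The top view shows the cradle with its stops at the left, around (296,178) and (291,222). The red tube lies in the lower groove, from its bottom end at about (318,230) to its cap end at (378,233). The purple tube is in the upper groove, (333–394, 186). The yellow look-alike is at (384,308), and the scene view agrees with this.

```bash
python3 - <<'E'
from h import *
d=dict(np.load('pics/top1.png.npz'));im=cv2.imread('pics/top1.png')
for n,uv,z in [('cap end',(378,233),.038),('cap start',(368,233),.038),('bottom',(318,230),.034),('pcap',(394,188),.038),('pbot',(333,184),.034),
 ('plate BR',(401,253),.008),('plate TR',(407,180),.008),('stop',(297,222),.066),('pstop',(301,178),.066)]:
  print(n,back(d,uv,z).round(4))
b,g,r=[im[:,:,i].astype(int) for i in range(3)]
m=(r>110)&(g<70)&(b<70); m[:215]=0;m[250:]=0;m[:,:355]=0;m[:,395:]=0
v,u=np.nonzero(m);print(len(u),u.min(),u.max(),v.min(),v.max(),u.mean(),v.mean(),back(d,(u.mean(),v.mean()),.045))
c=im[150:270,270:430];cv2.imwrite('pics/top1c.png',cv2.resize(c,None,fx=5,fy=5,interpolation=cv2.INTER_CUBIC))
E
```

```text
cap end [0.4847 0.1125 0.038 ]
cap start [0.4851 0.1311 0.038 ]
bottom [0.4936 0.2242 0.034 ]
pcap [0.5704 0.0789 0.038 ]
pbot [0.5821 0.1939 0.034 ]
plate BR [0.4501 0.0664 0.008 ]
plate TR [0.5942 0.0479 0.008 ]
stop [0.5033 0.2617 0.066 ]
pstop [0.5857 0.2533 0.066 ]
106 368 376 225 238 372.3301886792453 231.0754716981132 [0.48734591 0.12363579 0.045     ]
```

View pics/top1c.png

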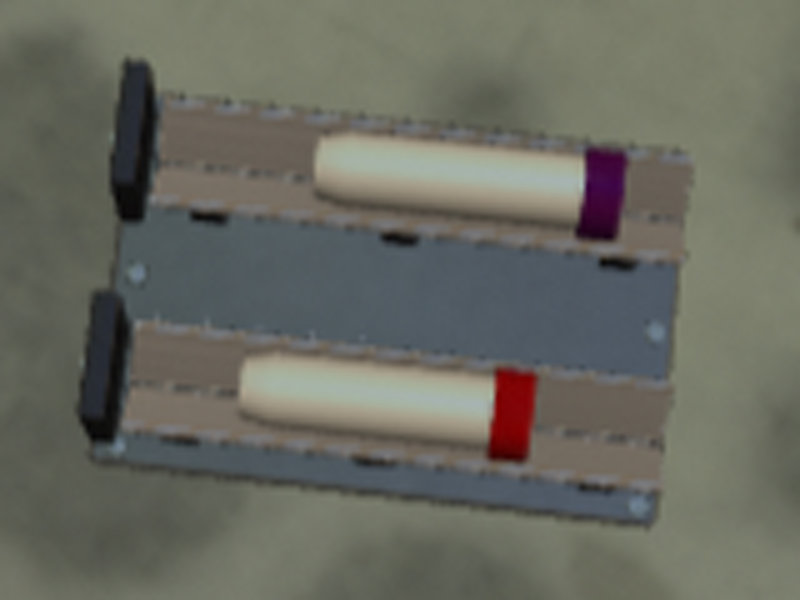

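The crop (5× from (270,150)) shows the red groove's V line running from (125,388) to (663,438). The red tube's bottom end is at (242,387) and its cap end at (532,414); the purple tube's V line runs from (155,168) to (685,220).

```bash
python3 - <<'E'
from h import *
d=dict(np.load('pics/top1.png.npz'))
f=lambda u,v,z: back(d,((u+.5)/5-.5+270,(v+.5)/5-.5+150),z)
a=f(125,388,.014);b=f(663,438,.014)
ax=(a-b)/np.linalg.norm(a-b);print('groove',a,b,np.linalg.norm(a-b),ax,np.degrees(np.arctan2(ax[1],ax[0])))
a2=f(155,168,.014);b2=f(685,220,.014);x2=(a2-b2);print('p',a2,b2,np.linalg.norm(x2),np.degrees(np.arctan2(x2[1],x2[0])))
p=f(242,387,.034);q=f(532,414,.040);print('tube',p,q,np.linalg.norm(p-q))
print('gap',(a-p)@ax, 'lat',np.cross(ax,p-b)[2],np.cross(ax,q-b)[2])
s=observe();print('tool x,y angle',np.degrees(np.arctan2(s['tool_rot'][1][0],s['tool_rot'][0][0])))
E
```

```text
groove [0.50379328 0.2693775  0.014     ] [0.47973744 0.06371897 0.014     ] 0.20706065331715298 [0.11617776 0.99322844 0.        ] 83.3284387737636
p [0.59094821 0.25660471 0.014     ] [0.56524121 0.05117723 0.014     ] 0.20702970924133451 82.8671392632684
tube [0.49936188 0.22411575 0.034     ] [0.48558817 0.11637628 0.04      ] 0.1087819373964817
gap 0.045470084786078065 lat -0.0008570128169297433 0.00030649095811236676
tool x,y angle 15.172148458579052
```

Measurements agree with the given sizes: groove 207 mm against 208, tube 108.8 mm against 109, gap about 45 mm. I'll turn the tool so its y axis lies along the groove, shut the fingers and go above a point 45 mm behind the cap.

```bash
python3 -m jog '[[0,0,0.129,0,0,0,0],[0,0,0.129,0,0,0,0],[0,0,0.128,0,0,0,0],[0,0,0,0.019,-0.045,0,0],[0,0,0,0.019,-0.045,0,0],[0,0,0,0.019,-0.045,0,0],[0,0,0,0.019,-0.045,0,0],[0,0,0,0.019,-0.045,0,0],[0,0,0,0.019,-0.045,0,0],[0,0,0,0.019,-0.045,0,0]]'
```

```text
time_s: 1.35
position: [0.3145, -0.2327, 0.2046]
tool_rot: [[0.993, -0.121, -0.0], [-0.121, -0.993, 0.0], [-0.0, -0.0, -1.0]]
ft_force: [0.7, -0.6, 0.7]
grip_width: -0.0003
gripper_force: 0.0
```

```bash
python3 -m jog '[[0,0,0,0.018,-0.045,0,0],[0,0,0,0.018,-0.045,0,0],[0,0,0,0.018,-0.045,0,0],[0,0,0,0.018,-0.045,0,0],[0,0,0,0.018,-0.045,0,0],[0,0,0,0.018,-0.045,0,0],[0,0,0,0.018,-0.045,0,0],[0,0,0,0,0,0.04,0],[0,0,0,0,0,0.04,0],[0,0,0,0,0,0,0]]'; python3 - <<'E'
from h import *
d=get('wrist','w1.png');print(observe()['position'])
E
```

```text
time_s: 2.6
position: [0.4756, 0.0635, 0.1228]
tool_rot: [[0.993, -0.121, -0.006], [-0.121, -0.993, 0.001], [-0.006, -0.0, -1.0]]
ft_force: [-0.3, -0.0, 0.7]
grip_width: 0.0
gripper_force: 0.0
[0.47692861 0.06328387 0.12466852]
```

View pics/w1.png

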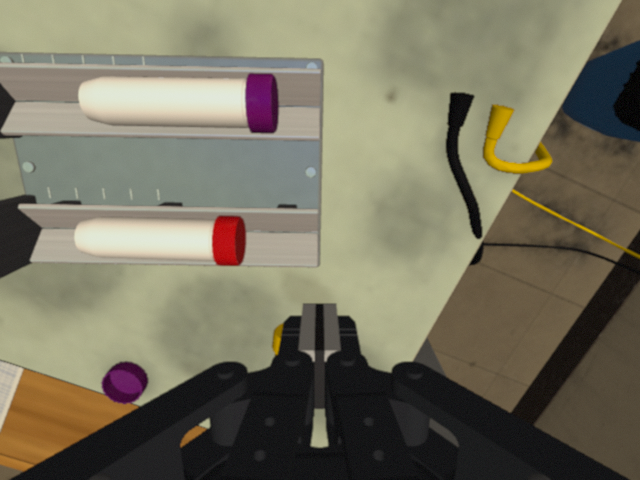

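Seen from the wrist, the red cap's flat end is at about (240–246, 240), and the fingers are shut at (320,305), behind the tube. I'll check the cap end from here.

```bash
python3 - <<'E'
from h import *
d=dict(np.load('pics/w1.png.npz'))
for n,uv,z in [('cap end',(239,240),.038),('cap end face',(245,240),.038),('cap top',(238,216),.038),('cap lo',(238,265),.038),('Vend top',(321,205),.033),('Vend bottom',(321,267),.033)]: print(n,back(d,uv,z).round(4))
E
```

```text
cap end [0.4849 0.1178 0.038 ]
cap end face [0.4844 0.1137 0.038 ]
cap top [0.5015 0.1154 0.038 ]
cap lo [0.4671 0.1219 0.038 ]
Vend top [0.5012 0.0594 0.033 ]
Vend bottom [0.4567 0.0647 0.033 ]
```

The wrist view agrees: the cap end is at (0.4845, 0.116) and the groove centre at y=0.063 is x≈0.4797. So I shift 3 mm sideways and descend to tip height ≈0.033.

```bash
python3 -m jog '[[0,0,0,0.003,0,0.03,0],[0,0,0,0,0,0.03,0],[0,0,0,0,0,0.02,0],[0,0,0,0,0,0.01,0],[0,0,0,0,0,0,0],[0,0,0,0,0,0,0]]'
```

```text
time_s: 3.4
position: [0.4809, 0.0628, 0.0358]
tool_rot: [[0.993, -0.121, 0.002], [-0.121, -0.993, -0.0], [0.002, -0.0, -1.0]]
ft_force: [-0.1, -0.7, -0.6]
grip_width: -0.0001
gripper_force: 0.0
```

```bash
python3 -m jog '[[0,0,0,0,-0.01,0.002,0],[0,0,0,0,-0.01,0,0],[0,0,0,0,-0.01,0,0],[0,0,0,0,-0.005,0,0],[0,0,0,0,-0.005,0,0],[0,0,0,0,-0.005,0,0],[0,0,0,0,-0.005,0,0],[0,0,0,0,-0.005,0,0],[0,0,0,0,-0.005,0,0],[0,0,0,0,-0.005,0,0]]';python3 -m jog '[[0,0,0,0,-0.005,0,0],[0,0,0,0,0,0,0],[0,0,0,0,0,0,0]]'; python3 - <<'E'
from h import *
get('wrist','w2.png');get('top','top2.png');im=cv2.imread('pics/top2.png')
cv2.imwrite('pics/top2c.png',cv2.resize(im[150:270,270:430],None,fx=5,fy=5,interpolation=cv2.INTER_CUBIC))
E
```

```text
time_s: 4.65
position: [0.4881, 0.1277, 0.0327]
tool_rot: [[0.993, -0.121, 0.0], [-0.121, -0.993, 0.0], [0.0, -0.0, -1.0]]
ft_force: [0.3, 0.7, -0.2]
grip_width: 0.0002
gripper_force: 0.0
time_s: 5.03
position: [0.4886, 0.1323, 0.0327]
tool_rot: [[0.993, -0.121, -0.0], [-0.121, -0.993, -0.0], [-0.0, 0.0, -1.0]]
ft_force: [-0.1, 0.2, 0.0]
grip_width: 0.0
gripper_force: 0.0
```

View pics/w2.png

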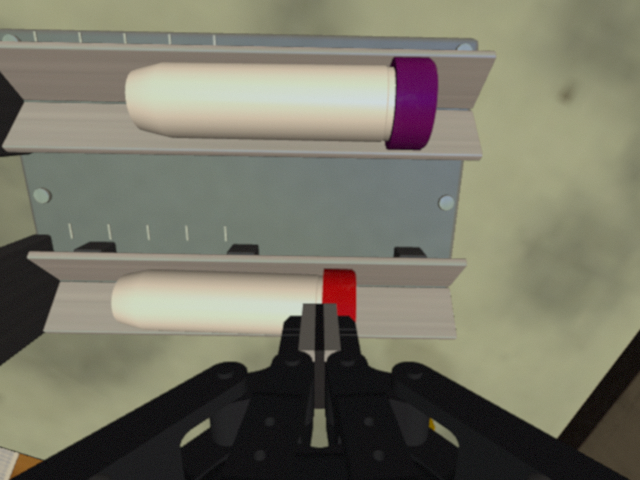

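View pics/top2c.png

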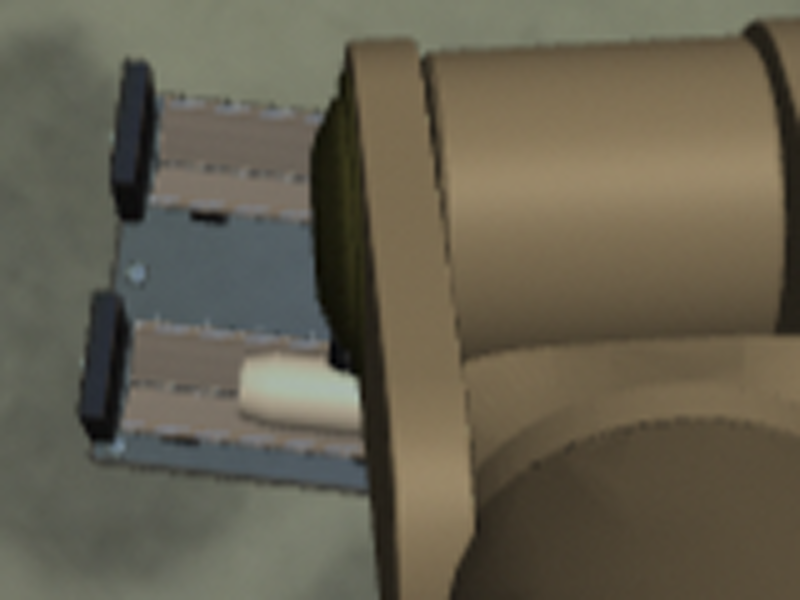

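The tube has not moved: its bottom end is still at (242,387) in the top crop, and there is no force. In the wrist view the fingers (302–338, 305) already overlap the cap (322–356, 270–325). I need to resolve where the tips are before going on.

```bash
python3 - <<'E'
from h import *
s=observe();p=s['position'];print(p,s['q'],s['joint_efforts'])
d=dict(np.load('pics/w2.png.npz'))
R=cv2.Rodrigues(d['rvec'])[0];print('cam',-R.T@d['tvec'].ravel(),R[2])
pr=lambda X:cv2.projectPoints(np.array(X,float).reshape(-1,3),d['rvec'],d['tvec'],d['mtx'],None)[0].reshape(-1,2).round(0).tolist()
e=np.array([.1207,.9927,0]);n=np.array([.9927,-.1207,0]);
print('tcp',pr(p),'tip corners',pr([p+e*a+n*b for a in(-.0145,.0145) for b in(-.011,.011)]))
print('grasp',pr(p+[0,0,.0187]))
for n_,uv,z in [('cap end top',(356,295),.045),('bottom',(112,300),.034),('Vend top',(466,260),.033),('Vend bot',(457,338),.033),('Vtop at stop',(28,253),.033)]: print(n_,back(d,uv,z).round(4))
E
```

```text
[0.48864948 0.13224838 0.0327309 ] [1.72254768e+00 2.90420858e+01 9.52734637e+01 3.54483610e-06
 5.56859798e+01 9.86798808e+01] [ 8.20751069e-02 -4.42019355e+01 -1.58759397e+01  1.51863736e-03
  5.68035302e-04 -3.64037296e-04]
cam [0.56559516 0.12327955 0.20151688] [-0.30109534  0.03657266 -0.95289246]
tcp [[320.0, 296.0]] tip corners [[350.0, 317.0], [351.0, 275.0], [290.0, 317.0], [289.0, 275.0]]
grasp [[320.0, 315.0]]
cap end top [0.4929 0.1157 0.045 ]
bottom [0.4993 0.2304 0.034 ]
Vend top [0.4987 0.063  0.033 ]
Vend bot [0.4582 0.0677 0.033 ]
Vtop at stop [0.5266 0.2626 0.033 ]
```

The force is zero and the cap is undisturbed with TCP "inside" it. The visible tip edge at row 304 is also lower than the projected TCP (row 296, near edge 275). Together these say the real fingertips sit some 25 mm above the reported TCP, passing just over the cap. I'll back off behind the cap and check in the side view.

```bash
python3 -m jog '[[0,0,0,0,0.02,0,0],[0,0,0,0,0.02,0,0],[0,0,0,0,0.015,0,0],[0,0,0,0,0,0,0],[0,0,0,0,0,0,0]]'; python3 - <<'E'
from h import *
d=get('scene','sc2.png');im=d['pixels'][:,:,::-1]
p=observe()['position']
pr=lambda X:cv2.projectPoints(np.array(X,float).reshape(-1,3),np.array(d['rvec'],float),np.array(d['tvec'],float),d['mtx'],None)[0].reshape(-1,2)
for h in (0,.0187,.03,.05): print(h,((pr(p+[0,0,h])-[210,140])*5).round(0).tolist())
cv2.imwrite('pics/sc2c.png',cv2.resize(im[140:260,210:370],None,fx=5,fy=5,interpolation=cv2.INTER_CUBIC))
E
```

```text
time_s: 5.75
position: [0.4821, 0.0781, 0.0328]
tool_rot: [[0.993, -0.121, 0.0], [-0.121, -0.993, 0.0], [0.0, -0.0, -1.0]]
ft_force: [-0.2, -0.1, 0.2]
grip_width: 0.0001
gripper_force: 0.0
0 [[661.0, 446.0]]
0.0187 [[663.0, 402.0]]
0.03 [[664.0, 375.0]]
0.05 [[667.0, 327.0]]
```

View pics/sc2c.png

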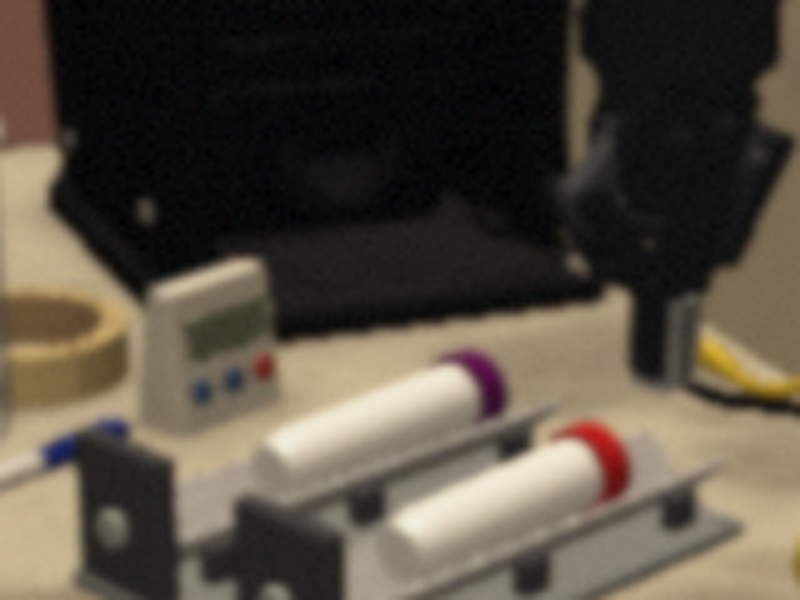

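The side crop shows the fingertips ending at row ≈385, where the reported TCP would be at row 446. The real tips are therefore about 26 mm above it, at z≈0.059. The tube is unmoved. I'll lower 24 mm, which puts the tips at about 0.035, and watch the force.

```bash
python3 -m jog '[[0,0,0,0,0,0.006,0],[0,0,0,0,0,0.006,0],[0,0,0,0,0,0,0]]';python3 -m jog '[[0,0,0,0,0,0.004,0],[0,0,0,0,0,0.004,0],[0,0,0,0,0,0.004,0],[0,0,0,0,0,0,0]]'
```

```text
time_s: 6.18
position: [0.4816, 0.0779, 0.0201]
tool_rot: [[0.993, -0.121, -0.001], [-0.121, -0.993, 0.0], [-0.001, 0.0, -1.0]]
ft_force: [0.5, -0.0, 0.6]
grip_width: -0.0
gripper_force: 0.0
time_s: 6.68
position: [0.4818, 0.0778, 0.0084]
tool_rot: [[0.993, -0.121, -0.001], [-0.121, -0.993, 0.0], [-0.001, 0.0, -1.0]]
ft_force: [-0.2, -0.6, 0.0]
grip_width: 0.0
gripper_force: 0.0
```

```bash
python3 -m jog '[[0,0,0,0,-0.01,0,0],[0,0,0,0,-0.01,0,0],[0,0,0,0,-0.005,0,0],[0,0,0,0,-0.005,0,0],[0,0,0,0,-0.005,0,0],[0,0,0,0,-0.005,0,0],[0,0,0,0,-0.005,0,0],[0,0,0,0,0,0,0]]'; python3 - <<'E'
from h import *
get('wrist','w3.png')
E
```

```text
time_s: 7.68
position: [0.4873, 0.1229, 0.0087]
tool_rot: [[0.993, -0.121, -0.0], [-0.121, -0.993, 0.0], [-0.0, -0.0, -1.0]]
ft_force: [0.8, 0.4, -0.1]
grip_width: -0.0
gripper_force: 0.0
```

View pics/w3.png

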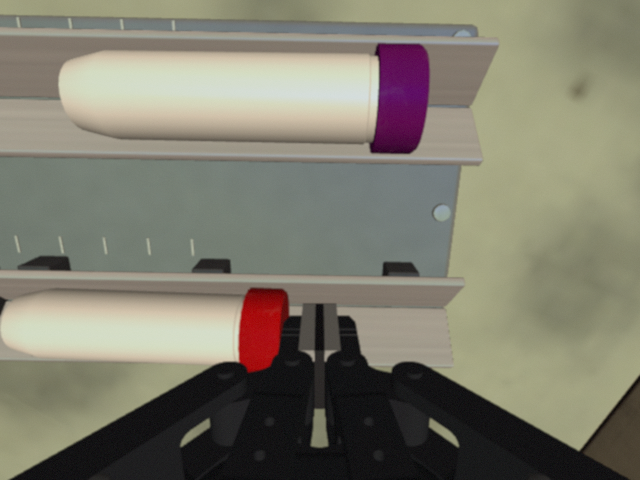

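The wrist view shows the red cap ahead of the fingers, with its end at u≈288 and the finger back at ≈285. The tube is moving with the fingers and the purple tube is unaffected. About 24 mm remain.

```bash
python3 -m jog '[[0,0,0,0,-0.005,0,0],[0,0,0,0,-0.005,0,0],[0,0,0,0,-0.004,0,0],[0,0,0,0,-0.003,0,0],[0,0,0,0,-0.002,0,0],[0,0,0,0,0,0,0],[0,0,0,0,0,0,0]]'; python3 -m jog '[[0,0,0,0,-0.002,0,0],[0,0,0,0,0,0,0]]'; python3 -m jog '[[0,0,0,0,-0.002,0,0],[0,0,0,0,0,0,0]]'
```

```text
time_s: 8.6
position: [0.4897, 0.1413, 0.0087]
tool_rot: [[0.993, -0.121, -0.0], [-0.121, -0.993, 0.0], [-0.0, -0.0, -1.0]]
ft_force: [-0.2, 1.1, -0.7]
grip_width: 0.0005
gripper_force: 0.0
time_s: 8.85
position: [0.49, 0.1434, 0.0087]
tool_rot: [[0.993, -0.121, 0.0], [-0.121, -0.993, 0.0], [0.0, -0.0, -1.0]]
ft_force: [-0.4, 0.3, 0.1]
grip_width: 0.0
gripper_force: 0.0
time_s: 9.1
position: [0.4902, 0.1454, 0.0087]
tool_rot: [[0.993, -0.121, 0.0], [-0.121, -0.993, 0.0], [0.0, -0.0, -1.0]]
ft_force: [0.1, 0.3, 0.6]
grip_width: -0.0
gripper_force: 0.0
```

```bash
for i in 1; do python3 -m jog '[[0,0,0,0,-0.0015,0,0],[0,0,0,0,0,0,0]]' | grep -E 'pos|ft'; done; python3 -m jog '[[0,0,0,0,-0.001,0,0],[0,0,0,0,0,0,0]]' | grep -E 'pos|ft'; python3 - <<'E'
from h import *
im=get('top','top3.png')['pixels'][:,:,::-1]
cv2.imwrite('pics/top3c.png',cv2.resize(im[190:250,280:360],None,fx=10,fy=10,interpolation=cv2.INTER_CUBIC))
E
```

```text
position: [0.4904, 0.1469, 0.0088]
ft_force: [-0.0, -0.4, 0.8]
position: [0.4905, 0.1478, 0.0087]
ft_force: [0.4, -0.8, -0.6]
```

View pics/top3c.png

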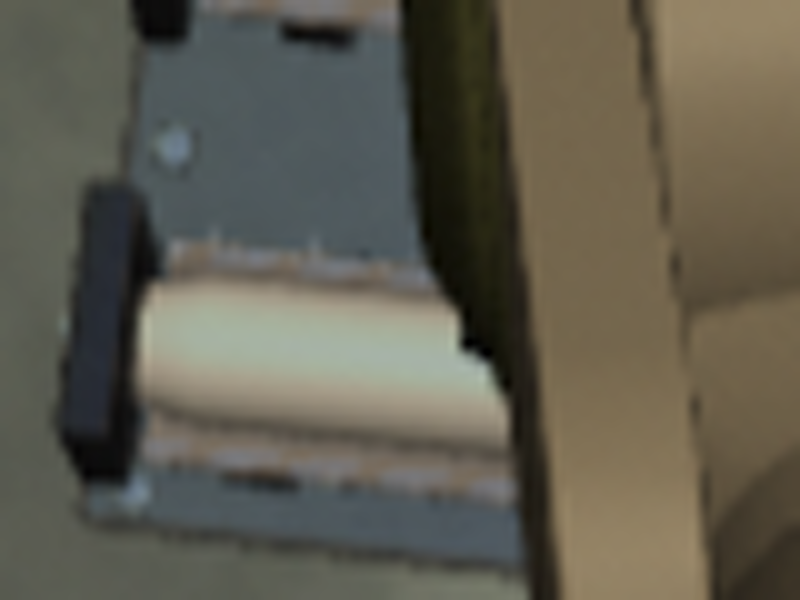

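The top crop shows the tube's bottom end at (140,340), right against the stop's edge. I'll creep on until the force shows contact.

```bash
python3 -m jog '[[0,0,0,0,-0.001,0,0],[0,0,0,0,0,0,0]]' | grep -E 'pos|ft'; python3 -m jog '[[0,0,0,0,-0.001,0,0],[0,0,0,0,0,0,0]]' | grep -E 'pos|ft'
```

```text
position: [0.4907, 0.1487, 0.0087]
ft_force: [-0.0, -1.1, 0.1]
position: [0.4907, 0.149, 0.0087]
ft_force: [-0.2, -5.7, 0.2]
```

A clear reaction of 5.7 N with the TCP stalled: the tube is against the stop. Now I back away, lift and verify.

```bash
python3 -m jog '[[0,0,0,0,0.002,0,0],[0,0,0,0,0.01,0,0],[0,0,0,0,0.02,0,0],[0,0,0,0,0.02,-0.02,0],[0,0,0,0,0.03,-0.04,0],[0,0,0,-0.02,0.04,-0.04,0],[0,0,0,-0.03,0.04,-0.03,0],[0,0,0,-0.03,0.04,0,0],[0,0,0,-0.02,0.05,0,0],[0,0,0,0,0,0,0]]'; python3 -m jog '[[0,0,0,-0.02,0.05,0,0],[0,0,0,-0.02,0.05,0,0],[0,0,0,0,0.05,0,0],[0,0,0,0,0,0,0],[0,0,0,0,0,0,0]]' | grep pos; python3 - <<'E'
from h import *
im=get('top','top4.png')['pixels'][:,:,::-1]
cv2.imwrite('pics/top4c.png',cv2.resize(im[150:270,270:430],None,fx=5,fy=5,interpolation=cv2.INTER_CUBIC))
E
```

```text
time_s: 11.4
position: [0.3598, -0.0908, 0.1389]
tool_rot: [[0.992, -0.127, 0.0], [-0.127, -0.992, -0.0], [0.0, 0.0, -1.0]]
ft_force: [0.3, -0.5, -0.5]
grip_width: -0.0001
gripper_force: 0.0
position: [0.3034, -0.2315, 0.1385]
```

View pics/top4c.png

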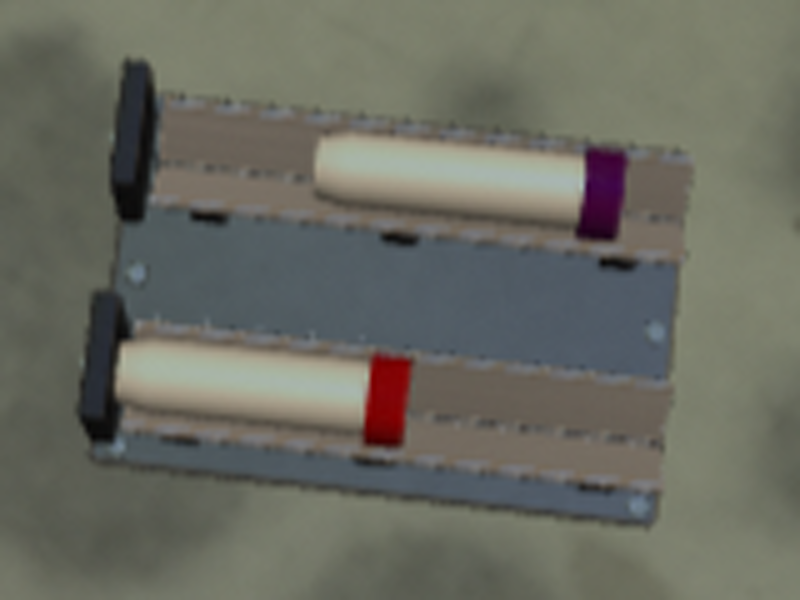

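The red tube's bottom end now touches the stop at (118,370) and its cap end is at (408,400), along the groove. The purple tube sits exactly where it was, (315–625). The arm is clear.

```bash
python3 -c "from rig import job; print(job.close_job())"
```

```text
the job is handed in; nothing more can be done
None
```

The red-capped tube lies in its groove with its bottom end against the stop (5.7 N felt on contact), the purple tube shows no movement in the final top view, the arm is clear, and the job is handed in; no verdict came back.

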